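Park the strap cutter's head and hold its sprung guard at the inspection mark

TASK

Ready the strap cutter for inspection: first wind the hand crank clockwise until the cutter head is fully at its stop, keeping the guard shut meanwhile. Then raise the sprung guard, which has a lifting bar in front, until its pointer pin lines up with the index clamped on the arc, and finish while the gripper still holds it there, steady at the mark. Leave the index and the other things on the bench where they are.

Things in the scene. Friction and masses are not known exactly. Their poses are not given: they have to be found in the camera images.
- machine: Bench-fixed grey strap cutter, 165 mm deep (x), 390 mm wide (y); does not move. Origin on the bench; its -x side is the front facing the robot, +y its left. The guard is on its left part, the crank on its right part. In its frame: base plate top at z = 50 mm; guard hinge line along y through (110, 60, 95) mm; crank axis vertical through (-20, -130) mm.
- crank (a joint): Turn of the hand crank (rad) about its upright axis. It grows as the crank turns clockwise seen from above; starts somewhere in 0 to 2.5 and meets a hard stop at 13.2, so 1.7 to 2.1 turns are to be made. Friction only (about 2 N at the knob), stays where it is left. It winds the dark cutter head (36 x 30 x 34 mm block on the rail behind the crank) to the machine's right, 7.5 mm per rad, as far as the stop.
- crank_knob (a point): Centre height for gripping the crank's upright wooden knob: a cylinder 22 mm across, 44 mm tall (26 mm of it below this point, 18 mm above), turning freely on its pin so a grip need not turn with the crank. It circles the crank axis at 50 mm radius, about 119 mm above the bench. The crank arm is just under the knob.
- crank_axis (a point): Centre of the knob's circle, on the crank axis at the knob's gripping height. Fixed.
- cover (a joint): Opening angle (rad) of the guard: an aluminium sheet cover 160 mm wide and 135 mm deep hinged along its rear edge. 0 = shut, grows as its front edge rises, free to 1.4. A spring (0.6 N m/rad, preloaded 0.48 N m) and its weight (about 0.35 kg) pull it shut: about 4 N at the bar square to the guard when shut, 6 to 8 N at the mark; it falls shut if let go.
- cover_bar (a point): Middle of the guard’s lifting bar: round steel bar 12 mm across, 86 mm clear between its two arms, parallel to the hinge (along y), 45 mm ahead of the guard's front edge and 22 mm above its sheet, 122 mm above the bench when shut. In the guard's own frame (origin on the hinge) it lies 180 mm forward and 27 mm up. Axes turn with the guard: x points to the hinge, y along the bar.
- cover_hinge (a point): Point on the guard’s hinge line, level with the bar's middle in y; y axis along the hinge. Fixed.
- cover_pin (a point): Tip of the pointer pin, 8 mm across, that sticks out 22 mm from the guard’s left edge, 128 mm from the hinge. Axes turn with the guard.
- index_tip (a point): Tip of the index: dark steel block 24 x 20 x 16 mm clamped on the upright steel arc (165 mm radius about the hinge) to the left of the guard, with a short finger pointing at the hinge. The tip lies 134 mm from the hinge line; the pin passes beside it, 6 mm inward and 10 mm sideways. Its x axis points to the hinge. It marks the wanted opening.
- index (a joint): Angle (rad) at which the index is clamped about the hinge line, on the same scale as the guard’s opening: the guard is at the mark when joint cover equals this. 0.45 to 0.78. Must not be shifted.
- spool: wooden thread spool, 44 mm across, 50 mm tall, standing on the bench in front of the machine. Bystander, to be left alone. Origin: underside centre (for lying tools, about mid length).
- tin: small steel bowl, 72 mm across, 30 mm tall, on the bench in front of the machine. Bystander, to be left alone. Origin: underside centre (for lying tools, about mid length).
- dring: brass ring, 36 mm across, 6 mm thick, lying on the bench in front of the machine. Bystander, to be left alone. Origin: underside centre (for lying tools, about mid length).
- jar: closed amber jar, 56 mm across, 70 mm tall, on the right of the bench. Bystander, to be left alone. Origin: underside centre (for lying tools, about mid length).
- mallet: hammer with wooden handle lying on the left of the bench. Bystander, to be left alone. Origin: underside centre (for lying tools, about mid length).
- awl: awl with wooden handle lying on the right of the bench. Bystander, to be left alone. Origin: underside centre (for lying tools, about mid length).

How it is judged (in metres and radians):
On the way, in this order (a step that is already met when the one before it is completed fails the run):
1. the crank is wound to its stop, with the guard shut (value of joint crank above 12.85 rad and value of joint cover below 0.12 rad), for 0.1 s.
2. the gripper holds the guard at the index mark (angle between the x axis of cover_pin and the x axis of index_tip, either way round below 0.07 rad and value of joint cover above 0.3 rad and contact force between cover and the fingers above 1.5 N and value of joint crank above 12.85 rad), for 0.3 s.
At the end, for the whole second after the job is handed in: The gripper's fingers hold the guard (contact force above 1.5 N) within 0.07 rad (4 degrees) of the index angle, steady (below 0.05 rad/s), with the crank still within 0.35 rad of its stop (all of step 2 and velocity of joint cover between -0.05 and 0.05 rad/s); the arm keeps its last pose, push and grip.
It fails at once if the guard is raised (more than 0.15 rad) before the crank is at its stop (value of joint cover above 0.15 rad and value of joint crank below 12.85 rad).
It fails at once if the index is shifted by more than 8 mm (distance of index_tip from where it was at the start of the episode above 0.008 m).
It fails at once if another thing on the bench is disturbed (moved more than 30 mm) (distance of any of spool, tin, dring, jar, mallet, awl from where it was at the start of the episode above 0.03 m).
It also fails if it takes over 61 s, if anything falls off the work surface, if the arm or the gripper's body presses on something with over 40 N, if the wrist force passes 120 N, or if a joint passes its speed limit or range.

ROBOT

A 6-joint arm with a two-finger parallel gripper is mounted at the origin on the work surface. World frame = base frame: x ahead of the robot, y to its left, z up, the work surface at z = 0. Lengths are in mm, angles in rad, forces in N, time in s.
With the tool pointing down it reaches from about 350 to 775 mm from the base axis. Payload 7.3 kg.
Tool frame: the origin (TCP) lies on the centre line of the jaws, within the pads' length; the fingertips stand 22 mm ahead of it and the grasp point (between the pads) lies 3 mm ahead of it; z points along the fingers, y is the direction in which the jaws open and shut (so a half turn about z gives the same grasp; the last joint's range is limited). The gripper opens to 92 mm and grips with 3 to 60 N. Pads are 19 mm wide; open, the fingers measure 130 mm over their backs; the gripper's body (75 mm by 190 mm) begins 47 mm behind the grasp point.
Start: joints at [-1.31, 0.342, 1.524, -0, 1.275, -0.146], TCP at [207.751, -482.164, 248.741] pointing down, gripper open.
Joint ranges: [-2.53, 2.53], [-0.77, 2.02], [0.04, 2.7], [-1, 4.14], [0.28, 2.66], [-3.11, 3.11]. Speed limits (rad/s): [2.57, 2.57, 3.14, 3.14, 3.14, 3.14].

INTERFACE

Orientations are given as [roll, pitch, yaw] about the fixed x, y, z axes, in that order (R = Rz(yaw) Ry(pitch) Rx(roll)).
In Python, from plant import get_obs, capture, bot, spot_in gives the robot as it stands.
- The arm moves only by the shell command python3 -m handwheel 'ROWS' [OPENING]. ROWS is JSON, a list of rows, each a list of 2 entries, a list of its own where there are three numbers: the shift along the world's x, y, z in mm, then the turn, a rotation vector about the world's x, y, z in rad. In form: [[[x, y, z], [wx, wy, wz]], ...]. A call has 1 to 12 rows; each row shifts and turns the commanded pose from where the row before left it; what a row does not reach is not made up. A row lasts 1/8 s, in which the tool goes at most 62.5 mm and 10.7 degrees, less where a joint would pass 70% of its speed; a pose out of reach is approached as far as the arm can. A call is refused whole if a number of a shift passes 62.5 or a number of a turn 0.188, either way. A call with a gripper value outside its range is refused whole. OPENING is the closure, from 0 (fully open) to 1 (shut), set as the call begins (- or left out, the last holds). The fingers move at their own pace and stop on an object; the grip force is fixed at half the most. Time passes only in rows, so rows that do not move let the fingers close. It gives the time, the measured TCP pose, the force and the opening at its end, in the units of the state.
- get_obs(): the state, without advancing time (a new reading comes with each control period).
- capture(name): name is "side" or "top"; returns a dict with "img" (384x512x3 uint8, red, green, blue), "fx", "fy", "cx", "cy" (pixels), "k1" (the pictures are not rectified: a ray, as slopes to the right and down, at radius r is drawn at 1 + k1 r^2 times it, then the intrinsics apply), "cam_to_world" (4x4, takes a point from camera to world coordinates). Camera axes: x right, y up, looking along -z (the intrinsics and any distortion apply to the point x, -y, -z); pixel columns grow to the right and rows downward; lengths in mm; the calibration is good to about 2 mm. A picture is of the moment at which its call begins. There is no depth.
- bot.close_job(): hands the job in, once; it reports no verdict.
Trained networks look in the newest picture that a camera, given by its name, has taken for a name from the list of things; names that differ only in an ending like _2 or _b are one class to them, and where a whole thing is asked for, a point or a joint stands for the part that bears it (a point fixed in the world has none). Each returns a list of dicts, best first, with "score" (0 to 1); they miss things now and then, are a little off and sometimes report something else, mostly with a low value. They report only what shows in the picture. A call takes as long as a camera call.
- spot_in(thing, camera): "xyz" ([x, y, z] in mm, in the coordinates of the camera as it stood for that picture, good to about 4 mm: the middle of the surface that is visible of it).
The state is a dict: "time": time; "joint_positions": joint angles; "dq": joint speeds; "tau": joint torques, N m; "tool_pos": TCP position; "tcp_rot": TCP orientation; "contact_force": force on the tool from outside, world axes, zero at the start; "moment": the same for the moment, N m; "grip_width": finger opening in mm.
Only numpy, scipy, OpenCV 4.12 (cv2) and the standard library are available. Lean on these libraries where they do the work, as an engineer would, in place of code of your own. Each camera call takes 0.05 s, during which the arm holds its last target. There are 200 camera calls.

## Working session

There is one attempt and no reset: what is moved stays moved. The work goes in short steps, Python scripts to look and compute and a shell command to move; the robot and the scene stay as the last step left them, time stands still between calls to the robot, and variables do not carry over. Pictures are saved under pics/ and viewed, about 8 in all and at most 12, crops included, and the job is handed in when it is done.

```bash
mkdir -p pics; ls; cat > h.py <<'E'
import numpy as np, cv2
from plant import get_obs, capture, bot, spot_in
def pix(c,p):
    T=np.array(c["cam_to_world"]); q=np.linalg.inv(T)@np.append(p,1.)
    a,b=q[0]/-q[2],-q[1]/-q[2]; s=1+c["k1"]*(a*a+b*b)
    return np.array([c["fx"]*a*s+c["cx"],c["fy"]*b*s+c["cy"]])
def ray(c,u,v):
    K=np.array([[c["fx"],0,c["cx"]],[0,c["fy"],c["cy"]],[0,0,1]])
    a,b=cv2.undistortPoints(np.array([[[u,v]]],float),K,np.array([c["k1"],0,0,0,0.]))[0,0]
    T=np.array(c["cam_to_world"]); return T[:3,3],T[:3,:3]@np.array([a,-b,-1])
def onz(c,u,v,z):
    o,d=ray(c,u,v); return o+d*(z-o[2])/d[2]
def onx(c,u,v,y,k=1):
    o,d=ray(c,u,v); return o+d*(y-o[k])/d[k]
def find(n,cam,c):
    T=np.array(c["cam_to_world"])
    return [(round(r["score"],2),np.round((T@np.append(r["xyz"],1))[:3],0).tolist()) for r in spot_in(n,cam)[:3]]
def save(c,n,crop=None,f=1):
    im=c["img"][:,:,::-1]
    if crop: x0,y0,x1,y1=crop; im=im[y0:y1,x0:x1]
    cv2.imwrite("pics/"+n,cv2.resize(im,None,fx=f,fy=f,interpolation=cv2.INTER_CUBIC))
E
python3 - <<'E'
from h import *
for n in("top","side"):
    c=capture(n); save(c,n+"0.png",None,1.5); print(n,np.round(c["cam_to_world"],2).tolist(),c["fx"],c["k1"])
    for t in("machine","crank","crank_knob","cover","cover_bar","cover_pin","index","index_tip","spool","tin","dring","jar","mallet","awl"):
        print(t,find(t,n,c))
print(get_obs())
E
```

```text
pics
top [[0.02, 0.99, -0.13, 331.24], [-1.0, 0.02, -0.01, 14.3], [-0.0, 0.13, 0.99, 1409.89], [0.0, 0.0, 0.0, 1.0]] 421.96119642754553 -0.0753913275093692
machine [(0.66, [640.0, 83.0, 72.0]), (0.52, [375.0, -356.0, 72.0])]
crank [(0.59, [545.0, -28.0, 94.0])]
crank_knob [(0.55, [517.0, -13.0, 138.0])]
cover [(0.56, [634.0, 147.0, 102.0]), (0.52, [578.0, 263.0, 188.0]), (0.2, [472.0, 82.0, 51.0])]
cover_bar [(0.75, [629.0, 143.0, 100.0])]
cover_pin [(0.85, [633.0, 147.0, 103.0])]
index [(0.66, [518.0, -11.0, 141.0]), (0.59, [578.0, 260.0, 187.0])]
index_tip [(0.48, [579.0, 263.0, 187.0])]
spool [(0.54, [470.0, 83.0, 52.0])]
tin [(0.7, [453.0, 201.0, 18.0]), (0.18, [633.0, 145.0, 102.0]), (0.16, [469.0, 84.0, 51.0])]
dring [(0.71, [472.0, 84.0, 51.0]), (0.59, [477.0, -56.0, 7.0])]
jar [(0.72, [376.0, -355.0, 69.0]), (0.47, [632.0, 149.0, 106.0])]
mallet [(0.93, [435.0, 473.0, 26.0]), (0.55, [637.0, 84.0, 73.0])]
awl [(0.54, [452.0, -452.0, 26.0])]
side [[-0.97, 0.14, -0.21, 257.16], [-0.25, -0.61, 0.75, 969.79], [-0.02, 0.78, 0.63, 880.85], [0.0, 0.0, 0.0, 1.0]] 453.37771595069574 -0
[... 791 characters left out ...]
]), (0.21, [371.0, -347.0, 44.0])]
{'time': 1.5, 'joint_positions': array([-1.31001355e+00,  3.41962451e-01,  1.52407258e+00,  1.44830793e-05,
        1.27536678e+00, -1.46014179e-01]), 'dq': array([-0.00101661, -0.0006661 , -0.00030313,  0.0004743 , -0.00022299,
       -0.00118945]), 'tau': array([-1.14581544e-04, -4.31129587e+01, -2.44477540e+01,  7.18031125e-02,
        4.83162061e-02, -9.51821534e-06]), 'tool_pos': array([ 207.75405288, -482.18638755,  248.76960158]), 'tcp_rot': array([3.14140183e+00, 1.40575038e-05, 4.06792738e-01]), 'contact_force': array([-0.58819011,  0.03412043, -0.97094806]), 'moment': array([ 0.02318892, -0.04478043, -0.02753685]), 'grip_width': 91.93912896848187}
```

View pics/top0.png

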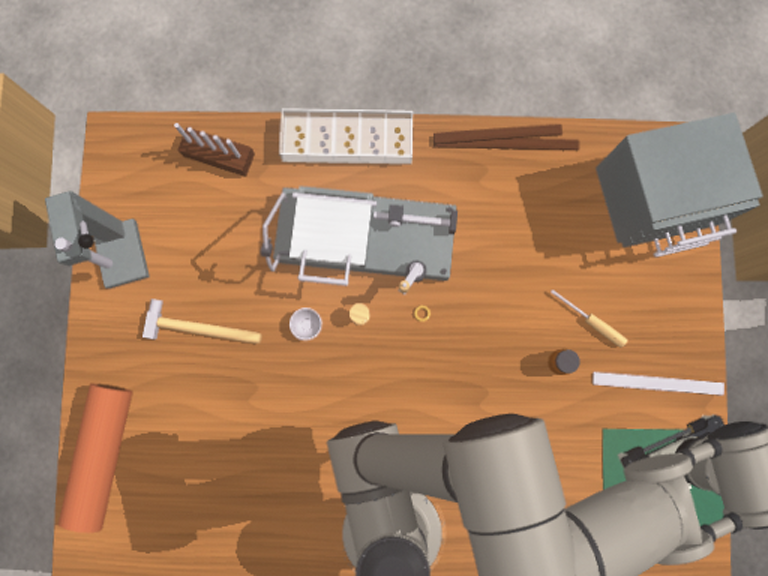

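View pics/side0.png

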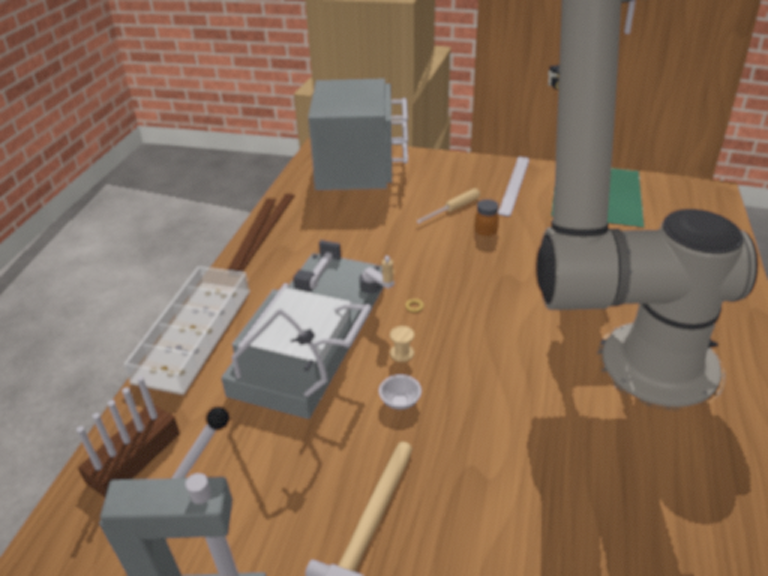

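The top view shows the machine at (265–457, 185–285), with the knob near (405, 287), the crank hub near (415, 268) and the bar near (325, 281). In the side view the index is at about (305, 337). I'll take crops for the exact pose.

```bash
python3 - <<'E'
from h import *
c=capture("top"); save(c,"top1.png",(165,115,315,205),5.2)
c=capture("side"); save(c,"side1.png",(145,155,275,280),4.7)
E
```

```text
(no output)
```

View pics/top1.png

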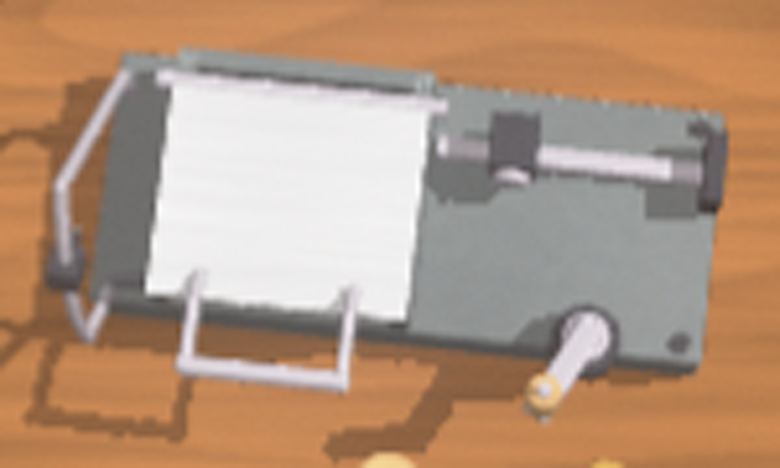

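View pics/side1.png

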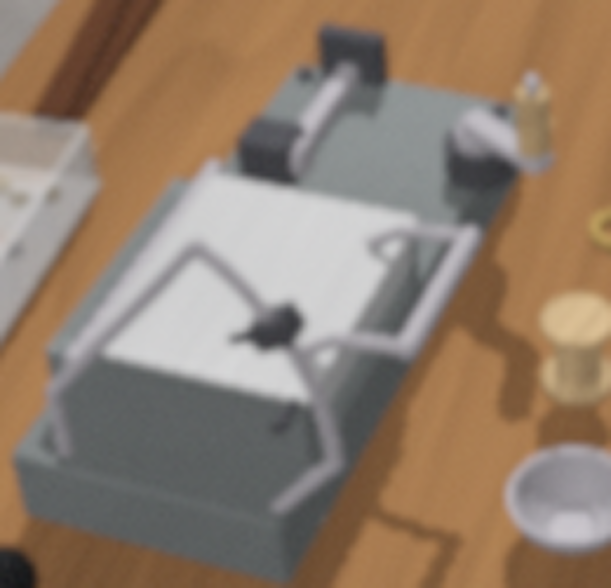

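```bash
cat >> h.py <<'E'
def M(p,m):
    c,s=np.cos(m[2]),np.sin(m[2]); return np.array([m[0]+c*p[0]-s*p[1],m[1]+s*p[0]+c*p[1],p[2]])
E
python3 - <<'E'
from h import *
from scipy.optimize import least_squares
t=capture("top"); s=capture("side")
T=lambda u,v:np.array([165+u/5.2,115+v/5.2]); S=lambda u,v:np.array([145+u/4.7,155+v/4.7])
obs=[(t,(-70,108,122),T(185,364)),(t,(-70,12,122),T(344,381)),(t,(-20,-130,92),T(588,330)),(t,(110,60,96),T(302,90)),
 (s,(-70,108,122),S(408,345)),(s,(-70,12,122),S(473,238))]
f=lambda m:np.concatenate([pix(c,M(np.array(p,float),m))-o for c,p,o in obs])
r=least_squares(f,[600,60,-.1],x_scale=[100,100,.1]); m=r.x; print(m,np.round(r.fun.reshape(-1,2),1))
ax=M((-20,-130,119.),m); k=onz(t,*T(545,393),137); print("axis",ax,"knob",k,np.linalg.norm((k-ax)[:2]))
o,d=ray(s,*S(533,88)); q=o+d*((137-o[2])/d[2]); print("side knob",q)
print("bar",M((-70,60,122.),m),"hinge",M((110,60,95.),m))
for a in np.arange(.4,.85,.05):
  p=M((110-134*np.cos(a),60+80+32,95+134*np.sin(a)),m); print(round(a,2),np.round((pix(s,p)-[145,155])*4.7),np.round((pix(t,p)-[165,115])*5.2))
E
```

```text
[ 5.94495650e+02  8.71044501e+01 -7.84821815e-02] [[-0.1  0.6]
 [ 0.2  0.3]
 [ 0.1  0.3]
 [-0.1  0.9]
 [-0.5  0.4]
 [-1.1 -0.9]]
axis [564.36499993 -40.92735813 119.        ] knob [519.33064946 -14.03754957 137.        ] 52.45144922454557
side knob [518.21161228 -16.11856442 137.        ]
bar [529.41521853 152.40787607 122.        ] hinge [708.86115226 138.29558115  95.        ]
0.4 [251. 370.] [ 82. 255.]
0.45 [245. 360.] [ 81. 249.]
0.5 [238. 350.] [ 80. 241.]
0.55 [231. 340.] [ 79. 233.]
0.6 [223. 331.] [ 78. 225.]
0.65 [214. 321.] [ 77. 217.]
0.7 [205. 311.] [ 76. 207.]
0.75 [196. 302.] [ 75. 198.]
0.8 [186. 293.] [ 75. 188.]
```

The pose fit holds: residuals are about 1 px, and the knob radius comes out at 52 mm against the given 50. The index is at about 0.56 rad. Next I'll move above the knob at (520, -15) with yaw near 1.49.

```bash
python3 -m handwheel '[[[26,39,0],[0,0,0.09]],[[26,39,0],[0,0,0.09]],[[26,39,0],[0,0,0.09]],[[26,39,0],[0,0,0.09]],[[26,39,0],[0,0,0.09]],[[26,39,0],[0,0,0.09]],[[26,39,0],[0,0,0.09]],[[26,39,0],[0,0,0.09]],[[26,39,0],[0,0,0.09]],[[26,39,0],[0,0,0.09]],[[26,39,0],[0,0,0.09]],[[26,39,0],[0,0,0.09]]]' 0.4
python3 - <<'E'
from h import *
t=capture("top")
print(onz(t,165+515/5.2,115+145/5.2,100)); print(get_obs()["tool_pos"],get_obs()["tcp_rot"],get_obs()["contact_force"],get_obs()["grip_width"])
E
```

```text
time: 3.2
tool_pos: [520.5, -12.8, 248.9]
tcp_rot: [3.141, 0.0, 1.49]
contact_force: [-1.0, -0.8, 0.7]
grip_width: 54.9
[678.16664705   5.94407678 100.        ]
[522.7323989   -8.67434287 248.74078647] [ 3.13931990e+00 -2.92728649e-03  1.49570436e+00] [ 0.88047217  3.39612198 -0.11926522] 54.969283805258
```

```bash
python3 -m handwheel '[[[0,0,0],[0,0,0]],[[0,0,-30],[0,0,0]],[[0,0,-30],[0,0,0]],[[0,0,-20],[0,0,0]],[[0,-1,-10],[0,0,0]],[[0,0,0],[0,0,0]],[[0,0,0],[0,0,0]]]'
python3 - <<'E'
from h import *
for n,cr in (("side",(175,90,335,220)),):
  c=capture(n); save(c,n+"2.png",cr,4.5)
c=capture("top"); print(get_obs()["tool_pos"],[pix(x,np.array([520,-15.,137])) for x in(c,)])
E
```

```text
time: 4.12
tool_pos: [520.2, -15.6, 159.7]
tcp_rot: [3.14, 0.0, 1.486]
contact_force: [-0.8, 0.2, -1.3]
grip_width: 55.2
[520.19708839 -15.3265384  159.6316437 ] [array([270.12681148, 190.36576632])]
```

View pics/side2.png

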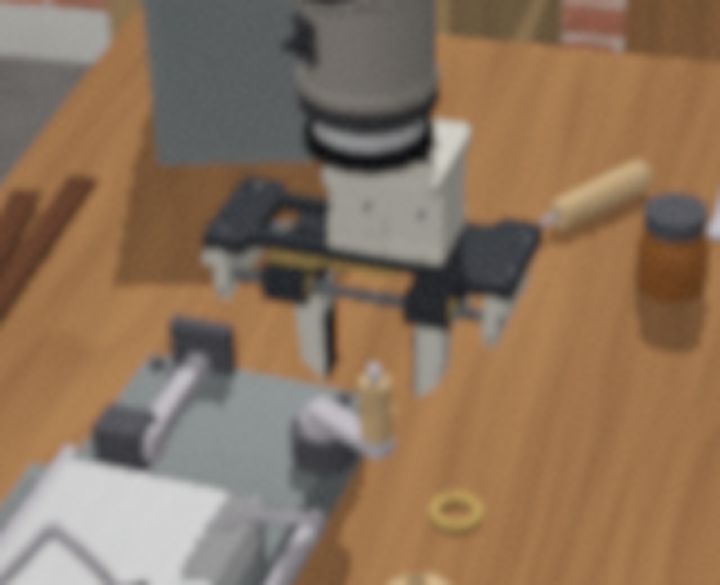

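The fingers straddle the knob (375, 410), roughly centred above it. I'll descend and close.

```bash
python3 -m handwheel '[[[0,0,-15],[0,0,0]],[[0,0,-12],[0,0,0]],[[0,0,-9],[0,0,0]],[[0,0,0],[0,0,0]]]'; python3 -m handwheel '[[[0,0,0],[0,0,0]],[[0,0,0],[0,0,0]],[[0,0,0],[0,0,0]],[[0,0,0],[0,0,0]],[[0,0,0],[0,0,0]]]' 1
python3 - <<'E'
import numpy as np
c=np.array([564.4,-40.9]);
# waypoints clockwise, 0.35 rad per row
a0=np.arctan2(-15.5+40.9,520.2-564.4); R=50
print(a0, np.hypot(-15.5+40.9,520.2-564.4))
P=[R*np.array([np.cos(a0-.35*i),np.sin(a0-.35*i)]) for i in range(37)]
D=np.round(np.diff(P,axis=0),1); 
for k in range(0,36,12): print(str([[[x,y,0],[0,0,0]] for x,y in D[k:k+12].tolist()]).replace(" ",""))
E
```

```text
time: 4.72
tool_pos: [519.2, -15.0, 121.7]
tcp_rot: [-3.14, -0.0, 1.487]
contact_force: [-0.6, -0.3, -0.7]
grip_width: 55.1
time: 5.35
tool_pos: [520.1, -15.3, 123.0]
tcp_rot: [3.14, 0.0, 1.487]
contact_force: [1.2, -0.6, 0.8]
grip_width: 21.2
2.6200134541201603 50.978426809778995
[[[11.2,13.4,0],[0,0,0]],[[15.1,8.7,0],[0,0,0]],[[17.1,3.0,0],[0,0,0]],[[17.1,-3.0,0],[0,0,0]],[[15.1,-8.7,0],[0,0,0]],[[11.1,-13.4,0],[0,0,0]],[[5.9,-16.4,0],[0,0,0]],[[-0.1,-17.4,0],[0,0,0]],[[-6.1,-16.3,0],[0,0,0]],[[-11.3,-13.3,0],[0,0,0]],[[-15.1,-8.6,0],[0,0,0]],[[-17.2,-2.9,0],[0,0,0]]]
[[[-17.1,3.2,0],[0,0,0]],[[-15.0,8.9,0],[0,0,0]],[[-11.0,13.5,0],[0,0,0]],[[-5.8,16.4,0],[0,0,0]],[[0.2,17.4,0],[0,0,0]],[[6.2,16.3,0],[0,0,0]],[[11.4,13.2,0],[0,0,0]],[[15.2,8.5,0],[0,0,0]],[[17.2,2.7,0],[0,0,0]],[[17.1,-3.3,0],[0,0,0]],[[14.9,-9.0,0],[0,0,0]],[[10.9,-13.6,0],[0,0,0]]]
[[[5.6,-16.5,0],[0,0,0]],[[-0.4,-17.4,0],[0,0,0]],[[-6.3,-16.2,0],[0,0,0]],[[-11.5,-13.1,0],[0,0,0]],[[-15.3,-8.3,0],[0,0,0]],[[-17.2,-2.6,0],[0,0,0]],[[-17.1,3.5,0],[0,0,0]],[[-14.8,9.1,0],[0,0,0]],[[-10.8,13.6,0],[0,0,0]],[[-5.5,16.5,0],[0,0,0]],[[0.5,17.4,0],[0,0,0]],[[6.5,16.2,0],[0,0,0]]]
```

The knob is gripped at 21.2 mm. I'll wind half a turn first, then check the force.

```bash
python3 -m handwheel '[[[11,13.5,0],[0,0,0]],[[15,8.5,0],[0,0,0]],[[17,3,0],[0,0,0]],[[17,-3,0],[0,0,0]]]'; python3 -m handwheel '[[[15,-8.5,0],[0,0,0]],[[11,-13.5,0],[0,0,0]],[[6,-16.5,0],[0,0,0]],[[0,-17.5,0],[0,0,0]],[[0,0,0],[0,0,0]]]'
python3 - <<'E'
from h import *
o=get_obs(); p=o["tool_pos"]; print(p-[564.4,-40.9,0],np.hypot(*(p[:2]-[564.4,-40.9])),o["contact_force"],o["grip_width"])
E
```

```text
time: 5.85
tool_pos: [580.1, 6.6, 122.8]
tcp_rot: [-3.14, 0.002, 1.488]
contact_force: [-6.2, -12.2, 5.9]
grip_width: 21.3
time: 6.48
tool_pos: [612.2, -50.5, 123.0]
tcp_rot: [3.141, 0.001, 1.486]
contact_force: [-0.4, -1.7, 3.2]
grip_width: 21.4
[ 47.8071609   -9.57412506 122.99043117] 48.75642013359507 [-0.44814716 -1.68142329  3.19898615] 21.3664930876357
```

```bash
python3 -m handwheel '[[[-6,-16.5,0],[0,0,0]],[[-11,-13.5,0],[0,0,0]],[[-15,-8.5,0],[0,0,0]],[[-17,-3,0],[0,0,0]],[[-17,3,0],[0,0,0]],[[-15,9,0],[0,0,0]],[[0,0,0],[0,0,0]]]'; python3 -m handwheel '[[[-11,13.5,0],[0,0,0]],[[-6,16.5,0],[0,0,0]],[[0,17.5,0],[0,0,0]],[[6,16.5,0],[0,0,0]],[[11.5,13,0],[0,0,0]],[[15,8.5,0],[0,0,0]],[[0,0,0],[0,0,0]]]'
python3 - <<'E'
from h import *
o=get_obs(); p=o["tool_pos"]-[564.4,-40.9,0]; print(p,np.hypot(*p[:2]),np.arctan2(p[1],p[0]),o["contact_force"],o["grip_width"])
E
```

```text
time: 7.35
tool_pos: [529.4, -77.9, 122.9]
tcp_rot: [-3.141, -0.001, 1.487]
contact_force: [0.7, 3.3, 2.6]
grip_width: 21.4
time: 8.22
tool_pos: [547.8, 7.0, 122.9]
tcp_rot: [3.139, 0.002, 1.488]
contact_force: [2.8, -5.6, 2.5]
grip_width: 21.5
[-16.59810427  47.9059887  122.88571154] 50.69990945375191 1.9043250939102947 [ 2.75122465 -5.56321672  2.45928979] 21.540987294273556
```

```bash
python3 -m handwheel '[[[17,3,0],[0,0,0]],[[17,-3,0],[0,0,0]],[[15,-9,0],[0,0,0]],[[11,-13.5,0],[0,0,0]],[[5.5,-16.5,0],[0,0,0]],[[0,0,0],[0,0,0]]]'; python3 -m handwheel '[[[0,-17.5,0],[0,0,0]],[[-6.5,-16,0],[0,0,0]],[[-11.5,-13,0],[0,0,0]],[[-15.5,-8.5,0],[0,0,0]],[[0,0,0],[0,0,0]]]'
python3 - <<'E'
from h import *
o=get_obs(); p=o["tool_pos"]-[564.4,-40.9,0]; a=np.arctan2(p[1],p[0]); print(p,np.hypot(*p[:2]),a,2.62-a+2*np.pi,o["contact_force"],o["grip_width"])
P=[50*np.array([np.cos(a-.2*i),np.sin(a-.2*i)]) for i in range(16)]; print(np.diff(P,axis=0).round(1).tolist())
E
```

```text
time: 8.98
tool_pos: [612.3, -32.0, 123.0]
tcp_rot: [3.141, 0.0, 1.486]
contact_force: [2.7, -0.3, 4.8]
grip_width: 21.8
time: 9.6
tool_pos: [577.7, -88.5, 123.0]
tcp_rot: [-3.142, 0.003, 1.486]
contact_force: [0.6, -7.8, 2.6]
grip_width: 21.2
[ 13.28665042 -47.5752916  123.0094107 ] 49.39578373185361 -1.2984588557738235 10.20164416295341 [ 0.59438543 -7.78209672  2.57766407] 21.180227720338046
[[-9.8, -1.7], [-10.0, 0.3], [-9.7, 2.3], [-9.1, 4.1], [-8.1, 5.9], [-6.8, 7.4], [-5.2, 8.5], [-3.4, 9.4], [-1.4, 9.9], [0.6, 10.0], [2.5, 9.7], [4.4, 9.0], [6.1, 7.9], [7.5, 6.5], [8.7, 4.9]]
```

```bash
python3 -m handwheel '[[[-10,-1.5,0],[0,0,0]],[[-10,0,0],[0,0,0]],[[-9.5,2.5,0],[0,0,0]],[[0,0,0],[0,0,0]]]';python3 -m handwheel '[[[-9,4,0],[0,0,0]],[[-8,6,0],[0,0,0]],[[0,0,0],[0,0,0]]]'; python3 - <<'E'
from h import *
o=get_obs(); p=o["tool_pos"]-[564.4,-40.9,0]; a=np.arctan2(p[1],p[0]); print(p,np.hypot(*p[:2]),a,2.62-a+2*np.pi,o["contact_force"],o["grip_width"])
c=capture("top"); save(c,"top3.png",(165,115,315,205),5.2); print(find("crank","top",c))
E
```

```text
time: 10.1
tool_pos: [547.1, -87.8, 122.9]
tcp_rot: [-3.139, 0.004, 1.487]
contact_force: [-5.3, -12.8, 7.9]
grip_width: 21.6
time: 10.48
tool_pos: [528.9, -76.7, 122.9]
tcp_rot: [-3.136, 0.003, 1.488]
contact_force: [-10.1, -8.8, 10.8]
grip_width: 21.3
[-35.52239558 -35.84464971 122.87815995] 50.46463613828768 -2.3516790736446302 11.254864380824216 [-10.09233688  -8.78540805  10.82773824] 21.325211571699136
[(0.21, [456.0, 204.0, 15.0])]
```

View pics/top3.png

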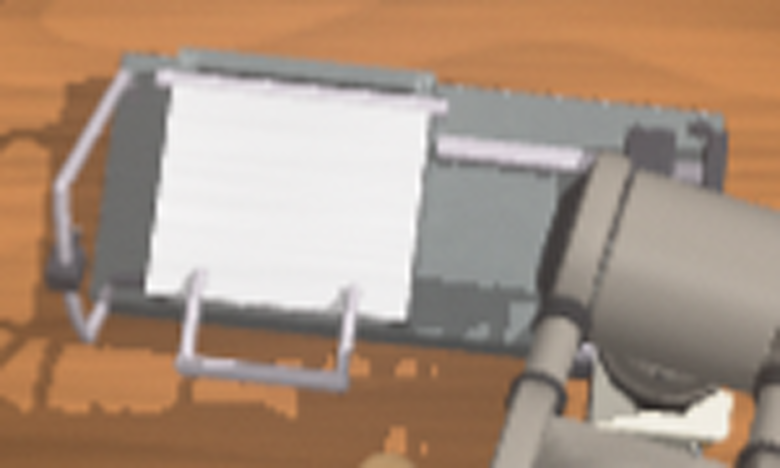

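The cutter head has moved right to (652, 150), close to the end support at 700, and the guard is still shut. I'll continue in small steps until it stops.

```bash
python3 -m handwheel '[[[-7.5,6.5,0.5],[0,0,0]],[[-6,8,0],[0,0,0]],[[0,0,0],[0,0,0]]]';python3 -m handwheel '[[[-4,9,0],[0,0,0]],[[-2,10,0],[0,0,0]],[[0,0,0],[0,0,0]]]'; python3 - <<'E'
from h import *
o=get_obs(); p=o["tool_pos"]-[564.4,-40.9,0]; a=np.arctan2(p[1],p[0]); print(p,np.hypot(*p[:2]),a,2.62-(a if a<0 else a-2*np.pi)+2*np.pi,o["contact_force"],o["grip_width"])
E
```

```text
time: 10.95
tool_pos: [517.1, -60.2, 123.0]
tcp_rot: [-3.139, -0.001, 1.488]
contact_force: [-3.2, 0.4, 4.6]
grip_width: 21.3
time: 11.32
tool_pos: [513.0, -41.2, 123.0]
tcp_rot: [3.14, -0.001, 1.487]
contact_force: [4.1, 1.9, -2.4]
grip_width: 21.1
[-51.36489069  -0.33019479 123.03724138] 51.365951988545774 -3.135164328081582 12.038349635261168 [ 4.12640819  1.86090722 -2.43755368] 21.102009952220282
```

Wound 12.04 rad with no stop yet. The maximum is 13.2.

```bash
python3 -m handwheel '[[[1.5,10,0],[0,0,0]],[[0,0,0],[0,0,0]]]';python3 -m handwheel '[[[3,9.5,0],[0,0,0]],[[0,0,0],[0,0,0]]]'; python3 -m handwheel '[[[5,8.5,0],[0,0,0]],[[0,0,0],[0,0,0]]]'; python3 - <<'E'
from h import *
o=get_obs(); p=o["tool_pos"]-[564.4,-40.9,0]; a=np.arctan2(p[1],p[0]); print(p,np.hypot(*p[:2]),a,2.62-(a if a<0 else a-2*np.pi)+2*np.pi,o["contact_force"],o["grip_width"])
E
```

```text
time: 11.58
tool_pos: [514.0, -31.6, 123.0]
tcp_rot: [3.141, -0.001, 1.488]
contact_force: [3.4, 1.6, -3.5]
grip_width: 21.4
time: 11.82
tool_pos: [516.7, -22.3, 123.1]
tcp_rot: [-3.141, -0.001, 1.487]
contact_force: [2.0, 0.2, -3.0]
grip_width: 21.5
time: 12.08
tool_pos: [521.4, -13.6, 123.0]
tcp_rot: [-3.14, -0.001, 1.487]
contact_force: [-1.4, 3.1, 0.1]
grip_width: 21.3
[-43.03117656  27.28194105 123.04507007] 50.950823971650195 2.5765446878715172 12.609825926487655 [-1.36914412  3.11421101  0.11300259] 21.30366676599339
```

```bash
python3 -m handwheel '[[[4.5,6,0],[0,0,0]],[[0,0,0],[0,0,0]]]';python3 -m handwheel '[[[5,5.5,0],[0,0,0]],[[0,0,0],[0,0,0]]]'; python3 -m handwheel '[[[6,5,0],[0,0,0]],[[0,0,0],[0,0,0]]]'; python3 - <<'E'
from h import *
o=get_obs(); p=o["tool_pos"]-[564.4,-40.9,0]; a=np.arctan2(p[1],p[0]); print(p,np.hypot(*p[:2]),a,2.62-(a if a<0 else a-2*np.pi)+2*np.pi,o["contact_force"],o["grip_width"])
E
```

```text
time: 12.32
tool_pos: [525.8, -7.9, 123.0]
tcp_rot: [-3.14, -0.001, 1.487]
contact_force: [-4.4, 3.5, 1.1]
grip_width: 21.6
time: 12.58
tool_pos: [526.5, -6.2, 122.8]
tcp_rot: [-3.13, 0.006, 1.488]
contact_force: [-22.0, -16.4, 11.1]
grip_width: 21.2
time: 12.82
tool_pos: [527.5, 0.2, 122.4]
tcp_rot: [-3.119, 0.005, 1.488]
contact_force: [-38.2, -9.8, 24.2]
grip_width: 21.5
[-36.87441031  41.05837751 122.44071888] 55.18616221063322 2.3025591146401805 12.883811499718991 [-38.16375847  -9.79600692  24.16939023] 21.52799668382592
```

The stop was met at about 12.78 rad wound; the tool stopped advancing and the force rose. I'll relax to the stop position, open the fingers and rise.

```bash
python3 -m handwheel '[[[-5,-4,0],[0,0,0]],[[-4,-3.5,0],[0,0,0]],[[0,0,0],[0,0,0]]]'; python3 -m handwheel '[[[0,0,0],[0,0,0]],[[0,0,0],[0,0,0]],[[0,0,0],[0,0,0]],[[0,0,15],[0,0,0]],[[0,0,30],[0,0,0]],[[-10,0,40],[0,0,0]],[[-20,30,20],[0,0,0]],[[-20,50,0],[0,0,0]],[[0,0,0],[0,0,0]]]' 0.4; python3 - <<'E'
from h import *
print(get_obs()["tool_pos"])
c=capture("side"); save(c,"side4.png",(135,60,345,260),3); s=c
c=capture("top"); save(c,"top4.png",(165,115,315,205),5.2)
m=[594.5,87.1,-.0785]
for n in("crank_knob","cover_bar"): print(n,find(n,"side",s),find(n,"top",c))
E
```

```text
time: 13.2
tool_pos: [524.4, -3.6, 122.8]
tcp_rot: [-3.133, -0.003, 1.486]
contact_force: [-14.3, 9.6, 9.3]
grip_width: 21.7
time: 14.32
tool_pos: [477.4, 76.7, 229.8]
tcp_rot: [3.14, -0.001, 1.49]
contact_force: [0.6, -0.5, -0.4]
grip_width: 55.5
[477.36013513  76.69043406 229.83350438]
crank_knob [(0.44, [525.0, -2.0, 127.0])] [(0.54, [522.0, -5.0, 139.0])]
cover_bar [(0.71, [621.0, 143.0, 99.0])] [(0.74, [655.0, 151.0, 101.0])]
```

View pics/side4.png

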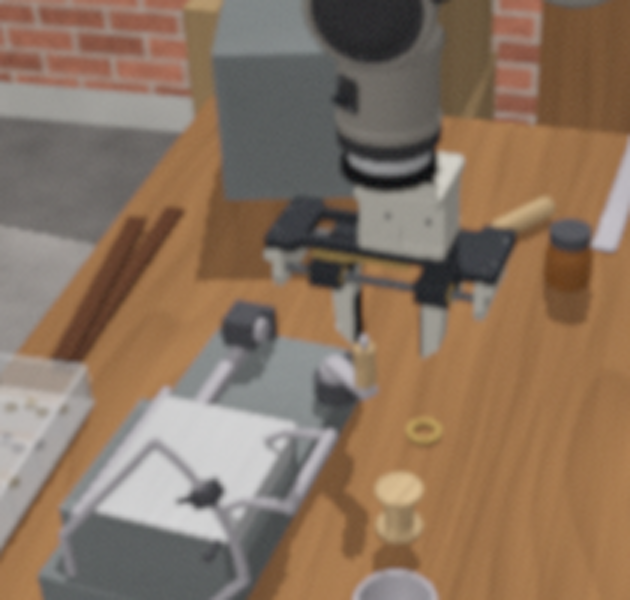

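The cutter head is hard against its end support, the knob is near (524, -4), and the guard is shut. The bar should be at (529.4, 152.4, 122). I'll move over it with a narrowed opening.

```bash
python3 -m handwheel '[[[15,25,0],[0,0,0]],[[20,25,-10],[0,0,0]],[[17,25.5,-20],[0,0,0]],[[0,0,-20],[0,0,0]],[[0,0,0],[0,0,0]],[[0,0,0],[0,0,0]]]' 0.55; python3 - <<'E'
from h import *
print(get_obs()["tool_pos"],get_obs()["grip_width"])
s=capture("side"); save(s,"side5.png",(165,150,285,250),6)
E
```

```text
time: 15.38
tool_pos: [530.8, 149.2, 178.9]
tcp_rot: [3.141, -0.0, 1.486]
contact_force: [-0.3, -0.5, 0.7]
grip_width: 40.8
[530.767341   149.20746856 178.86955641] 40.81639579418325
```

View pics/side5.png

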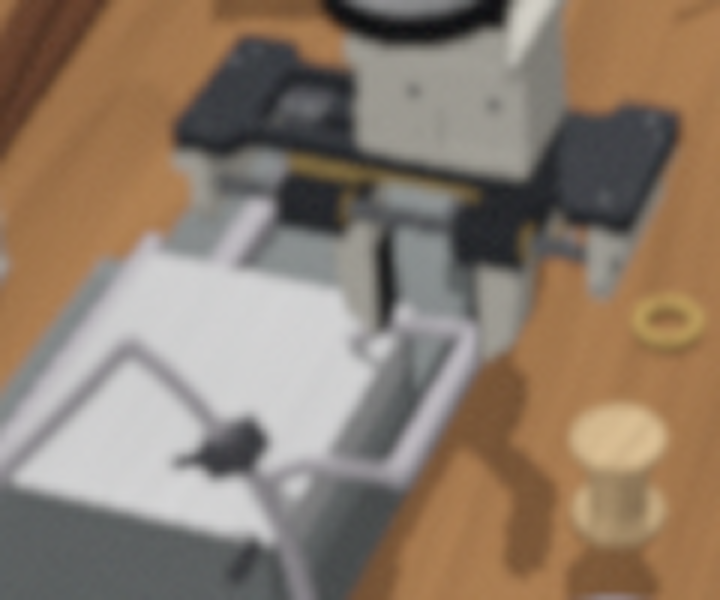

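The fingers at (375, 290) and (500, 320) straddle the bar's line. I'll descend and close.

```bash
python3 -m handwheel '[[[-1,2,-15],[0,0,0]],[[0,0,-20],[0,0,0]],[[0,0,-12],[0,0,0]],[[0,0,-4],[0,0,0]],[[0,0,0],[0,0,0]]]'; python3 -m handwheel '[[[0,0,0],[0,0,0]],[[0,0,0],[0,0,0]],[[0,0,0],[0,0,0]],[[0,0,0],[0,0,0]]]' 1; python3 - <<'E'
from h import *
p=get_obs()["tool_pos"]; print(p)
H=np.array([708.9,0,95.]);u=np.array([-np.cos(.0785),np.sin(.0785)])
prev=None
for i in range(9):
  th=.56*i/8; a=.149+th; q=np.array([*(u*182*np.cos(a)),95+182*np.sin(a)]); 
  # tool tilts with guard; TCP 5mm behind bar along tool
  off=5*np.array([-np.sin(th)*u[0],-np.sin(th)*u[1],np.cos(th)]); w=q+off
  if prev is not None: print(np.round(w-prev,1))
  prev=w
E
```

```text
time: 16.05
tool_pos: [529.4, 151.8, 127.3]
tcp_rot: [3.141, -0.0, 1.487]
contact_force: [-0.9, -0.4, -0.2]
grip_width: 41.3
time: 16.55
tool_pos: [530.1, 151.8, 127.6]
tcp_rot: [3.139, -0.0, 1.487]
contact_force: [2.9, -0.8, -1.0]
grip_width: 10.9
[530.05337131 151.81461112 127.55297086]
[ 2.7 -0.2 12.5]
[ 3.5 -0.3 12.3]
[ 4.4 -0.3 12. ]
[ 5.2 -0.4 11.7]
[ 6.  -0.5 11.3]
[ 6.8 -0.5 10.8]
[ 7.5 -0.6 10.3]
[ 8.2 -0.6  9.8]
```

The bar is gripped at 10.9 mm. I'll raise the guard along its arc, tilting with it.

```bash
python3 -m handwheel '[[[1.5,0,6.2],[0.003,0.035,0]],[[1.5,0,6.2],[0.003,0.035,0]],[[3.5,-0.3,12.3],[0.0055,0.07,0]],[[0,0,0],[0,0,0]]]';python3 -m handwheel '[[[4.4,-0.3,12],[0.0055,0.07,0]],[[5.2,-0.4,11.7],[0.0055,0.07,0]],[[6,-0.5,11.3],[0.0055,0.07,0]],[[0,0,0],[0,0,0]]]'; python3 - <<'E'
from h import *
p=get_obs()["tool_pos"]; print(p-[530.1,151.8,127.6],get_obs()["contact_force"],get_obs()["grip_width"])
E
```

```text
time: 17.05
tool_pos: [536.1, 151.3, 151.4]
tcp_rot: [-3.001, 0.001, 1.486]
contact_force: [1.0, -0.7, -4.7]
grip_width: 11.3
time: 17.55
tool_pos: [551.2, 150.0, 185.6]
tcp_rot: [-2.79, 0.002, 1.487]
contact_force: [-1.2, -1.2, -5.7]
grip_width: 10.9
[21.05794348 -1.82110979 57.9965633 ] [-1.20156097 -1.21211395 -5.7478132 ] 10.931152485382746
```

```bash
python3 -m handwheel '[[[6.8,-0.5,10.8],[0.0055,0.07,0]],[[7.5,-0.6,10.3],[0.0055,0.07,0]],[[4,-0.3,5],[0.003,0.035,0]],[[0,0,0],[0,0,0]],[[0,0,0],[0,0,0]]]'; python3 - <<'E'
from h import *
o=get_obs(); p=o["tool_pos"]; print(p,o["contact_force"],o["grip_width"],o["tcp_rot"])
tl=np.pi+o["tcp_rot"][0] if o["tcp_rot"][0]<0 else o["tcp_rot"][0]-np.pi
g=np.array([-np.sin(tl)*0.997,0,-np.cos(tl)]); b=p+5*g
print("tilt",tl,"theta from bar",np.arctan2(b[2]-95,(708.9+(b[1]-138.3)*-.0785-b[0])/.997)-.149)
s=capture("side"); save(s,"side6.png",(150,130,270,230),6)
t=capture("top"); save(t,"top6.png",(165,125,235,190),10)
m=[594.5,87.1,-.0785]
for a in (.45,.5,.55,.6,.65):
  for r,y in ((134,172),(128,162)):
    q=M((110-r*np.cos(a),y,95+r*np.sin(a)),m); print(a,r,np.round((pix(s,q)-[150,130])*6),np.round((pix(t,q)-[165,125])*10))
E
```

```text
time: 18.18
tool_pos: [569.1, 148.5, 211.7]
tcp_rot: [-2.616, 0.004, 1.487]
contact_force: [-1.7, -5.4, -5.9]
grip_width: 10.7
[569.11229052 148.4551163  211.72844944] [-1.69995886 -5.44988566 -5.90384396] 10.668608999216813 [-2.61581483  0.00393265  1.48712799]
tilt 0.5257778202863999 theta from bar 0.5208636312036486
0.45 134 [283. 610.] [156. 378.]
0.45 128 [281. 595.] [192. 365.]
0.5 134 [274. 597.] [154. 364.]
0.5 128 [273. 583.] [190. 352.]
0.55 134 [264. 585.] [151. 349.]
0.55 128 [264. 571.] [188. 338.]
0.6 134 [254. 572.] [149. 333.]
0.6 128 [255. 559.] [186. 323.]
0.65 134 [244. 560.] [148. 316.]
0.65 128 [244. 548.] [185. 307.]
```

View pics/side6.png

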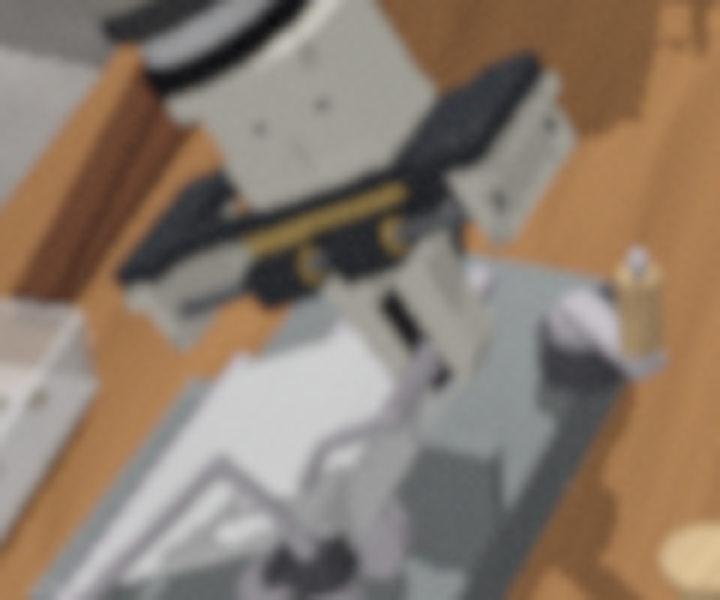

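View pics/top6.png

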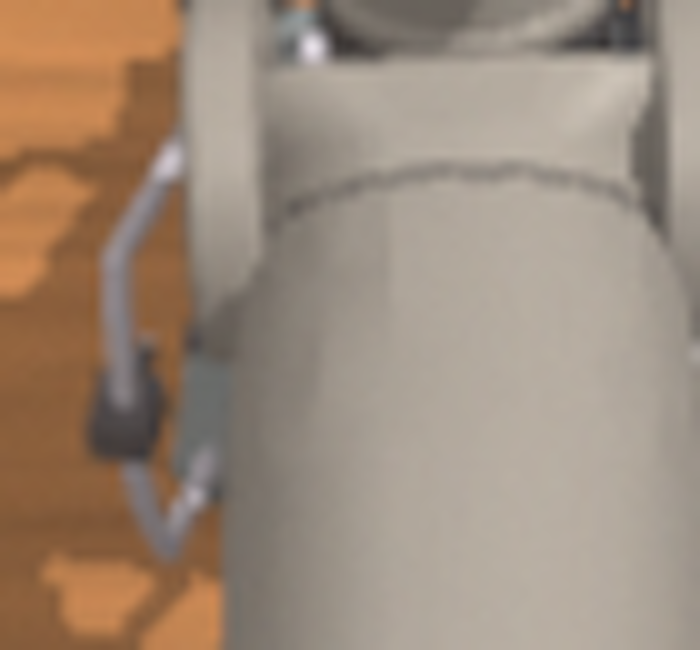

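The guard is near 0.52 rad. The top view gives the index finger tip at about (150, 338), or roughly 0.57–0.58 rad. I'll raise a little more, then compare pin and finger close up.

```bash
python3 -m handwheel '[[[2.4,-0.2,3.2],[0.0015,0.02,0]],[[2.4,-0.2,3],[0.0015,0.02,0]],[[0,0,0],[0,0,0]],[[0,0,0],[0,0,0]],[[0,0,0],[0,0,0]]]'; python3 - <<'E'
from h import *
o=get_obs(); p=o["tool_pos"]; print(p,o["contact_force"],o["grip_width"],o["tcp_rot"])
tl=np.pi+o["tcp_rot"][0]
b=p+5*np.array([-np.sin(tl)*0.997,0,-np.cos(tl)])
print("tilt",tl,"theta from bar",np.arctan2(b[2]-95,(708.9+(b[1]-138.3)*-.0785-b[0])/.997)-.149)
ims=[capture("side") for _ in range(6)]; s=ims[0]; A=np.mean([c["img"].astype(float) for c in ims],0)[:,:,::-1]
x0,y0,x1,y1=178,210,223,255
A=cv2.resize(A[y0:y1,x0:x1].astype(np.uint8),None,fx=13,fy=13,interpolation=cv2.INTER_CUBIC); cv2.imwrite("pics/side7.png",A)
m=[594.5,87.1,-.0785]
for a in (.5,.55,.6,.65):
  for r,y in ((134,172),(128,162),(128,140)):
    q=M((110-r*np.cos(a),y,95+r*np.sin(a)),m); print(a,r,y,np.round((pix(s,q)-[x0,y0])*13))
E
```

```text
time: 18.9
tool_pos: [574.6, 148.0, 218.2]
tcp_rot: [-2.577, 0.004, 1.487]
contact_force: [-0.2, -5.9, -7.7]
grip_width: 11.0
[574.60242225 147.9701398  218.24374034] [-0.2179984  -5.93549165 -7.66799504] 10.989072522762653 [-2.57699542  0.00380555  1.48686225]
tilt 0.5645972338553236 theta from bar 0.5676743423164468
0.5 134 172 [229. 254.]
0.5 128 162 [228. 224.]
0.5 128 140 [277. 146.]
0.55 134 172 [209. 227.]
0.55 128 162 [208. 198.]
0.55 128 140 [258. 120.]
0.6 134 172 [187. 199.]
0.6 128 162 [188. 172.]
0.6 128 140 [238.  95.]
0.65 134 172 [164. 173.]
0.65 128 162 [166. 146.]
0.65 128 140 [216.  69.]
```

View pics/side7.png

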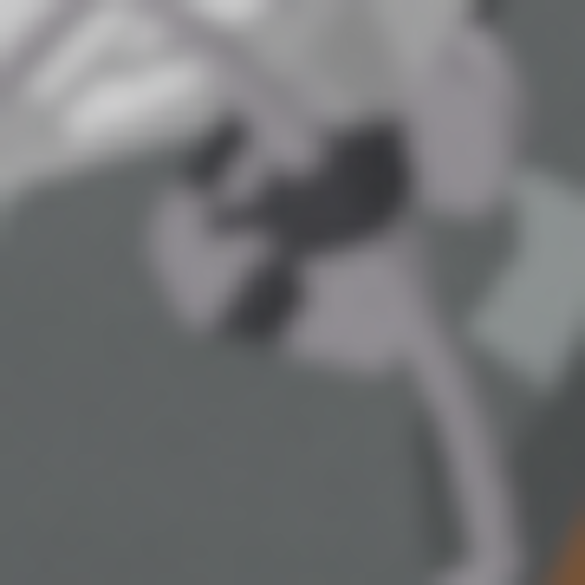

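The index finger tip at (210, 218) reads about 0.565 rad. The dark pin tip at about (200, 180) reads about 0.58, and the bar position gives 0.568. All agree within 0.02. I'll do a short steadiness check, then hand in.

```bash
python3 -m handwheel '[[[0,0,0],[0,0,0]],[[0,0,0],[0,0,0]],[[0,0,0],[0,0,0]],[[0,0,0],[0,0,0]]]'; python3 - <<'E'
from h import *
t=capture("top"); print(find("crank_knob","top",t))
o=get_obs(); print(o["tool_pos"],abs(o["dq"]).max(),o["contact_force"],o["grip_width"])
print(bot.close_job())
E
```

```text
time: 19.7
tool_pos: [574.6, 148.0, 218.2]
tcp_rot: [-2.577, 0.004, 1.487]
contact_force: [0.4, -6.1, -8.2]
grip_width: 11.3
[]
[574.62600455 147.98039429 218.2663988 ] 0.0023169679986813105 [ 0.26229665 -5.49657723 -9.1751286 ] 10.764664684574782
the job is handed in; nothing more can be done
None
```

I wound the crank clockwise to its stop with the guard shut. I then raised the guard to the index mark and handed the job in at about 20 s with the gripper still holding it. The hand-in gives no verdict, so these are my own measurements.

- **Crank:** it stopped after about 12.8 rad of winding, where the force rose and the tool stopped advancing. Afterwards a picture showed the cutter head against its end support. The knob stood within about 0.1 rad of the stop.
- **Guard:** the bar position gives 0.568 rad and the tool tilt 0.565 rad.
- **Index mark:** the index finger reads about 0.565 rad in the last side picture, and the pin tip about 0.58 rad. An earlier top view put the index at 0.57–0.58 rad. All of these agree within about 0.02 rad, against the 0.07 rad allowed.
- **Hold:** the arm was still (joint speeds below 0.003 rad/s), the tool force was about 8–9 N downward, and the gripper opening on the bar was about 11 mm.
- **Weaker checks:**
    - The pin was only faintly visible in the last side picture.
    - The network found no knob in the final top view, where the arm covers it. The side picture taken during the lift still showed the knob in place.
    - I did not measure the index or the other bench items again at the end. No contact with them was planned.

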